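Slide a glued billet home under the hand press and bring the platen down on it

ROBOT

A 6-joint arm with a two-finger parallel gripper is mounted at the origin on the work surface. World frame = base frame: x ahead of the robot, y to its left, z up, the work surface at z = 0. Lengths are in m, angles in degrees, forces in N, time in s.
With the tool pointing down it reaches from about 0.325 to 0.85 m from the base axis. Payload 15.5 kg.
Tool frame: the origin (TCP) lies midway between the tips of the shut fingers; the grasp point (between the pads) lies 19 mm behind it; z points along the fingers, y is the line along which they close (so a half turn about z gives the same grasp; the last joint's range is limited). The gripper opens to 91 mm and grips with 3 to 60 N. Pads are 32 mm wide; open, the fingers measure 118 mm over their backs; the gripper's body (76 mm by 178 mm) begins 60 mm behind the grasp point.
Start: joints at [64.601, 28.281, 77.091, -0, 74.628, -5.472], TCP at [0.213, 0.588, 0.214] pointing down, gripper open.
Joint ranges: [-166.48, 166.48], [-47.26, 123.95], [12.59, 153.08], [-70.14, 250.14], [6.76, 159.57], [-176.63, 176.63]. Speed limits (degrees/s): [108.29, 108.29, 147.25, 172.46, 172.46, 172.46].

INTERFACE

Orientations are given as a 3x3 rotation matrix whose columns are the frame's x, y, z axes.
In Python, from bench import ctrl gives the robot as it stands. The module is installed in compiled form; this text tells all that it offers. Calls block until the motion is done:
- ctrl.goto(position, orientation): joint-space move of the TCP to a pose.
- ctrl.move_l(position, vel=0.15, ori=None, contact_N=None): straight line of the TCP; ori=None keeps the orientation; vel is the mean speed in m/s. With contact_N (N) it stops when the force on the tool has changed by that much, and returns True; else False.
- ctrl.movej(angles): joint-space move.
- ctrl.command_gripper(opening): opening from 0.0 (shut) to 1.0 (fully open); the grip force is fixed at half the most; returns when the fingers have stopped.
- ctrl.sleep(seconds).
- ctrl.ik(position, orientation): joint angles nearest the present ones, or None.
- ctrl.read_camera(name): name is "scene" or "top"; returns the picture (480x640x3 uint8, blue, green, red); there is no depth.
- ctrl.camera_params(name): a dict with "fx", "fy", "cx", "cy" (pixels), "pose" (4x4, takes a point from camera to world coordinates). Camera axes: x right, y up, looking along -z (the intrinsics and any distortion apply to the point x, -y, -z); pixel columns grow to the right and rows downward; lengths in m; the calibration is good to about 2 mm. A picture is of the moment at which its call begins. camera_params takes no time and is no camera call.
A pose or a line that the arm cannot do raises ctrl.MotionError and nothing moves.
- ctrl.sign_off(): hands the job in; it is judged then, once.
Readings, each from a call of its own:
- ctrl.current_t(): time.
- ctrl.current_q(): joint angles.
- ctrl.current_dq(): joint speeds.
- ctrl.current_effort(): joint torques, N m.
- ctrl.current_tool_pos(): TCP position.
- ctrl.current_eef_rot(): TCP orientation.
- ctrl.current_contact_force(): force on the tool from outside, world axes, zero at the start.
- ctrl.current_wrist_torque(): the same for the moment, N m.
- ctrl.current_grip_width(): opening from 0.0 (shut) to 1.0 (fully open).
- ctrl.current_grasp_force(): force on a finger pad.
Only numpy, scipy, OpenCV 4.12 (cv2) and the standard library are available. Lean on these libraries where they do the work, as an engineer would, in place of code of your own. Each camera call takes 0.05 s, during which the arm holds its last target. There are 200 camera calls.

TASK

Without lifting it off the bed, square the striped wooden billet up to the long fence and slide it through the gap between the blue uprights, under the raised platen, until its leading end is right up against the end stop. Then push the ram down by its wooden cap until the platen sits firmly on the billet. Leave the other things on the bed and table where they are.

Things in the scene. Friction and masses are not known exactly. Their poses are not given: they have to be found in the camera images.
- press: Hand press fixed to a flat plywood bed (top 18 mm above the table; x -150 to +90 mm, y -200 to +380 mm). Origin: on the table plane straight under the ram, at the centre of the gap; z up; the billet travels along -y, and when home its origin is at y = 0
- gap (a point): Middle of the gap on the bed's top, press axes. Two blue uprights, inner faces 48 mm to either side in x (gap 96 mm), 28 mm thick in x, spanning y -30 to +30 mm; their 8 mm high feet lie outside the gap and reach y +-40 mm, x +-88 mm. They carry a crosshead 150 to 190 mm above the bed, reaching 78 mm to either side in x, 28 mm in y
- fence (a point): On the fence's face at bed height, at its infeed (+y) end, press axes. The fence is a straight dark wooden bar along the far side of the bed, in line with the far upright's inner face: 500 mm long in -y from here, 22 mm thick towards +x, 25 mm high above the bed
- end_stop (a point): Middle of the end stop's face at bed height, press axes: a wooden bar across the outfeed side, 100 mm past the gap's middle, 90 mm wide in x, 20 mm thick, 25 mm high above the bed
- billet: Rectangular billet of glued light and dark wood strips, 90 mm (x) by 200 mm (y) by 40 mm high, about 0.4 kg, lying flat on the infeed part of the bed (+y side of the uprights), off the fence and turned a little. Origin: centre of its underside. Its y axis is its length, its -y end leads
- ram_cap (a point): Centre of the flat top of the round dark wooden cap (60 mm across) on the ram above the crosshead, 270 mm above the table when the ram is fully up; push it straight down. The steel platen (80 mm in x, 100 mm in y) is fixed 177 mm below this point (its underside)
- ram (a joint): Ram travel in m: 0 fully up (platen 75 mm above the bed), growing downward to at most 0.055; it sits on the billet at about 0.035. Stays where it is left; takes about 5 to 10 N to push
- glue_jar: Bystander, to be left alone: closed white glue jar, 44 mm across, 55 mm high, standing on the bed beside the near upright; origin at its underside
- sanding_block: Bystander, to be left alone: cork block 50 x 80 x 30 mm lying on the near corner of the bed's outfeed end; origin at its underside
- divided_box: Bystander, to be left alone: open wooden box 100 x 130 x 50 mm with a divider, on the table to the right; origin at its underside
- mallet: Bystander, to be left alone: hammer lying on the table at the right front; origin at its underside
- brush: Bystander, to be left alone: glue brush lying on the table in front of the robot, right of centre; origin at its underside
- strip: Bystander, to be left alone: strip of dark wood 24 x 160 x 12 mm beyond the press; origin at its underside
- try_square: Bystander, to be left alone: try square, 100 mm stock and 110 mm steel blade, beyond the press; origin under its stock
- tin: Bystander, to be left alone: empty metal tin 70 mm across, 60 mm high, on the table to the left; origin at its underside
Things that resemble listed ones, but are neither listed nor needed, are in the scene too. Leave any red look-alike of the billet alone.

How it is judged:
By the outcome, as a careful person would: the job done as asked, in the order asked, and still so for the second after the job is handed in, with the robot touching nothing.
It also fails if it takes over 48 s, if anything falls off the work surface, if the arm or the gripper's body presses on something with over 40 N, if the wrist force passes 120 N, or if a joint passes its speed limit or range.

## Working session

There is one attempt and no reset: what is moved stays moved. The work goes in short steps, each a Python script; the robot and the scene stay as the last script left them, time stands still between calls to the robot, and variables do not carry over. Pictures are saved under pics/ and viewed, at most 10 in all, crops included, and the job is handed in when it is done.

```bash
mkdir -p pics; python3 - <<'E'
from bench import ctrl
import cv2
for n in("scene","top"):
    cv2.imwrite(f"pics/{n}0.png",ctrl.read_camera(n)); p=ctrl.camera_params(n); print(n,p)
E
```

```text
scene {'fx': 579.8066111146869, 'fy': 579.8066111146869, 'cx': 316.56625570676783, 'cy': 243.51389900600614, 'pose': array([[ 0.77203827, -0.45987462,  0.43871659,  1.25879805],
       [ 0.63522893,  0.53549732, -0.55653107, -0.95586936],
       [ 0.02100296,  0.70834875,  0.70555009,  1.34367353],
       [ 0.        ,  0.        ,  0.        ,  1.        ]])}
top {'fx': 606.5760898045497, 'fy': 606.5760898045497, 'cx': 335.03015139564917, 'cy': 243.04627966094614, 'pose': array([[ 0.01953289,  0.98917458, -0.14543766,  0.26581019],
       [-0.99973754,  0.02106551,  0.00900527, -0.0225676 ],
       [ 0.0119715 ,  0.14522359,  0.98932643,  2.06029607],
       [ 0.        ,  0.        ,  0.        ,  1.        ]])}
```

View pics/scene0.png

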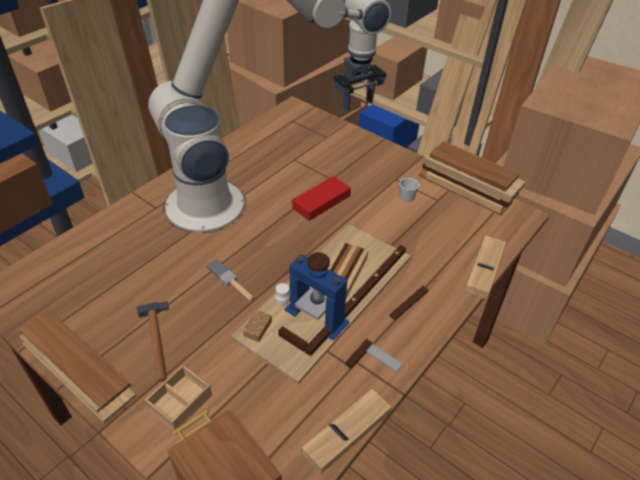

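View pics/top0.png

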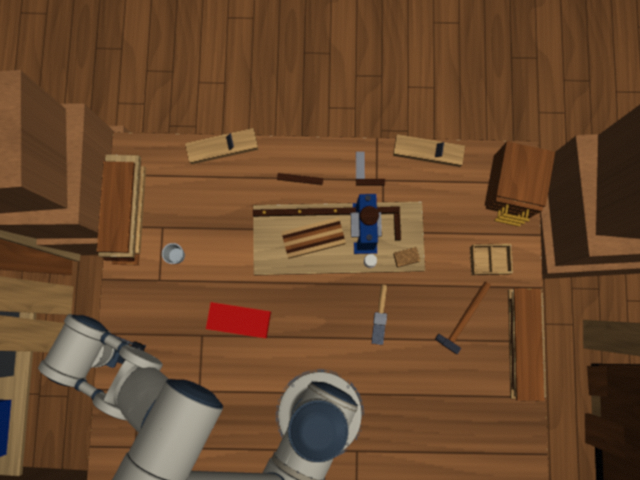

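The striped billet lies on the bed at top (314,239), and the red look-alike is at (239,320) on the table. The striped one on the bed's infeed side fits the description. Next I'll view an enlarged crop to confirm this and get corner pixels.

```bash
python3 - <<'E'
import cv2
a=cv2.imread("pics/top0.png")[190:290,245:435]
b=cv2.imread("pics/scene0.png")[215:385,225:425]
cv2.imwrite("pics/c1.png",cv2.resize(a,None,fx=4,fy=4,interpolation=2))
cv2.imwrite("pics/c2.png",cv2.resize(b,None,fx=3.5,fy=3.5,interpolation=2))
E
```

```text
(no output)
```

View pics/c1.png

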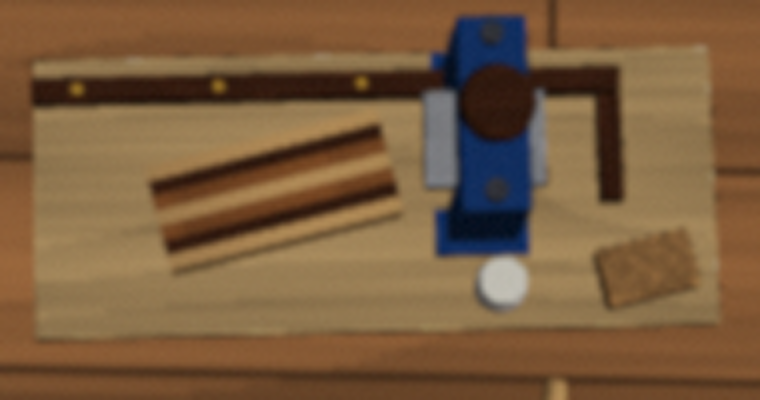

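View pics/c2.png

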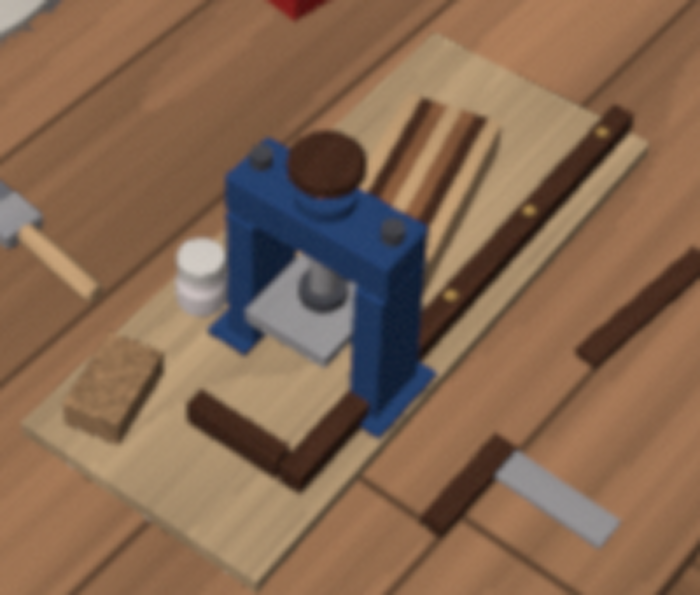

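The crop confirms a striped billet of light and dark strips at crop (275,197), tilted about 14° off the fence. Its light edge strips blend with the bed, so I'll enhance the crop.

```bash
python3 - <<'E'
import cv2
from bench import ctrl
import numpy as np
a=np.mean([ctrl.read_camera("top") for _ in range(4)],0)[205:265,270:350]
a=cv2.resize(a.astype(np.float32),None,fx=10,fy=10,interpolation=2)
a=np.clip((a-20)*1.5,0,255)
for k in range(0,800,100): a[:,k]=(0,255,0)
for k in range(0,600,100): a[k]=(0,255,0)
cv2.imwrite("pics/c3.png",a)
E
```

```text
[ WARN:0@1.621] global loadsave.cpp:1063 imwrite_ Unsupported depth image for selected encoder is fallbacked to CV_8U.
```

View pics/c3.png

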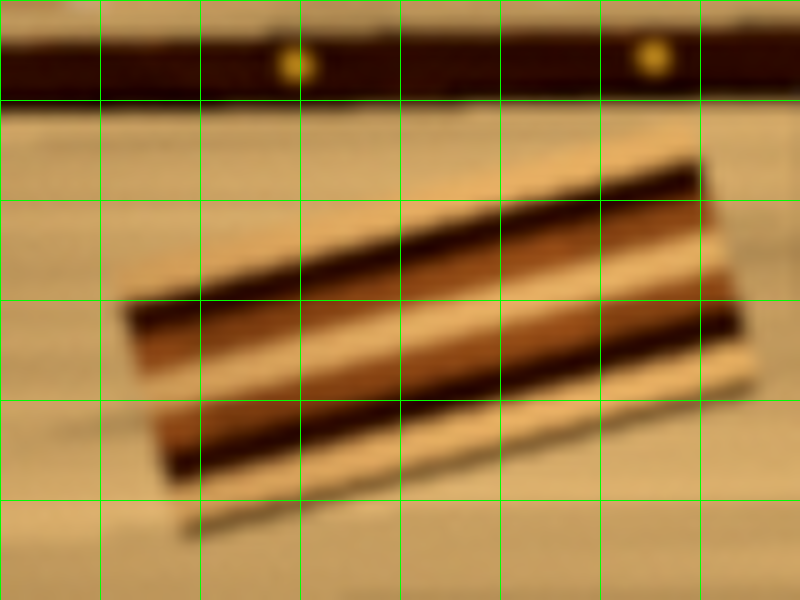

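The enhanced crop shows the outer edges of the dark strips running from (125,305) to (700,162) on the far side and from (170,485) to (740,335) on the near side. That puts the billet's top centre at about crop (434,322).

```bash
cat > h.py <<'E'
from bench import ctrl
import numpy as np, cv2
from scipy.optimize import least_squares
def ray(cam,uv,z):
    p=ctrl.camera_params(cam); P=np.array(p["pose"])
    d=P[:3,:3]@np.array([(uv[0]-p["cx"])/p["fx"],-(uv[1]-p["cy"])/p["fy"],-1])
    return P[:3,3]+d*(z-P[2,3])/d[2]
def crop(u,v,x0,y0,s): return (x0+(u+.5)/s-.5, y0+(v+.5)/s-.5)
E
python3 - <<'E'
from h import *
C=[(33,62),(707,45),(719,322),(37,340)]; M=np.array([(90,380),(90,-200),(-150,-200),(-150,380)])/1e3
W=np.array([ray("top",crop(*c,245,190,4),.018)[:2] for c in C]); 
def T(s,M): c,q=np.cos(s[2]),np.sin(s[2]); return M@np.array([[c,q],[-q,c]])+s[:2]
r=least_squares(lambda s:(T(s,M)-W).ravel(),[.6,0,0]); s=r.x
print("press",s[:2],np.degrees(s[2]),"res mm",r.fun.reshape(-1,2)*1e3)
R=np.array([[np.cos(s[2]),-np.sin(s[2])],[np.sin(s[2]),np.cos(s[2])]])
inv=lambda w:(np.array(w)-s[:2])@R*1e3
print("cap",inv(ray("top",crop(497,102,245,190,4),.27)[:2]))
print("capscene",inv(ray("scene",crop(326,163,225,215,3.5),.27)[:2]))
for c in [(33,104),(200,101),(420,96)]: print("fence",inv(ray("top",crop(*c,245,190,4),.043)[:2]))
for c in [(33,104),(420,96)]: print("fence@bed",inv(ray("top",crop(*c,245,190,4),.018)[:2]))
print("stop",inv(ray("top",crop(597,150,245,190,4),.043)[:2]))
for n,c in dict(cL=(148,395),cR=(720,248),c=(434,322),nl=(183,522),nr=(752,378),fr=(692,125),fl=(115,268)).items(): print(n,inv(ray("top",crop(*c,270,205,10),.058)[:2]))
print("jar",inv(ray("top",crop(503,282,245,190,4),.073)[:2]))
E
```

```text
press [ 0.61999091 -0.14041117] 2.7202760360963434 res mm [[ 0.40757917  0.34725554]
 [ 0.22702218 -0.2699838 ]
 [-0.14988814 -1.76382203]
 [-0.48471322  1.68655029]]
cap [-3.94865445  1.68329795]
capscene [ 13.36178724 -16.50885026]
fence [ 48.02754539 376.97207865]
fence [ 46.99606467 236.02387256]
fence [46.53668866 49.87550848]
fence@bed [ 52.9377852  379.97674305]
fence@bed [51.42845254 48.82652188]
stop [ -3.69750325 -98.17294952]
cL [-53.99162771 271.28133029]
cR [-9.27578223 79.22678306]
c [-31.85530378 175.48372454]
nl [-96.92985659 260.34214135]
nr [-53.53586269  69.84525824]
fr [32.83424381 87.39229063]
fl [-10.81233885 281.61875565]
jar [-117.2312806   -12.43888816]
```

```bash
cat >> h.py <<'E'
PO=np.array([.6200,-.1404]); TH=np.radians(2.72)
Rp=np.array([[np.cos(TH),-np.sin(TH)],[np.sin(TH),np.cos(TH)]])
def w(x,y,z): return [*(PO+Rp@np.array([x,y])/1e3),z/1e3]          # press mm -> world m
def loc(): p=np.array(ctrl.current_tool_pos()); return np.r_[Rp.T@(p[:2]-PO),p[2]]*1e3
def ori(axis,p):                                                     # closing line along press x or y
    y=np.r_[Rp[:,0 if axis=='x' else 1],0]; z=np.array([0,0,-1.]); q=np.array(ctrl.current_q()); best=None
    for yy in(y,-y):
        R=np.c_[np.cross(yy,z),yy,z]; j=ctrl.ik(p,R)
        if j is not None:
            c=np.abs(np.array(j)-q).max()
            if best is None or c<best[0]: best=(c,R)
    return best[1]
def st(m): print(m,"t",round(ctrl.current_t(),2),"press mm",loc().round(1),"F",np.round(ctrl.current_contact_force(),1))
E
python3 - <<'E'
from h import *
p=w(-145,178,140); R=ori('y',p); ctrl.goto(p,R); st("above")
ctrl.move_l(w(-145,178,30),.15); st("down")
print(ctrl.move_l(w(-75,178,30),.08,contact_N=15)); st("mid")
print(ctrl.move_l(w(-45,178,30),.04,contact_N=12)); st("fence")
cv2.imwrite("pics/s1.png",cv2.resize(ctrl.read_camera("scene")[215:385,225:425],None,fx=3.5,fy=3.5,interpolation=2))
E
```

```text
above t 2.51 press mm [-144.8  178.5  140.1] F [-0.5 -0.3  0.2]
down t 3.39 press mm [-144.6  178.1   30.5] F [-0.2  0.3 -0.2]
False
mid t 4.42 press mm [-75.  177.9  30.1] F [-1.1  0.9  0.5]
True
fence t 4.93 press mm [-58.5 178.3  29.5] F [-0.1  0.3 -0.3]
```

View pics/s1.png

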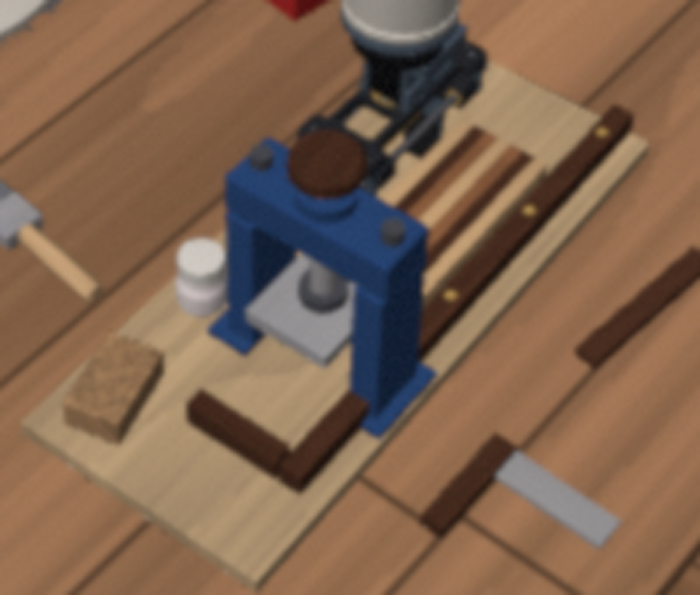

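Contact came at the predicted x, with the stripes now parallel to the fence at picture (470,190). Next is the tail push, with the two fingers half open.

```bash
python3 - <<'E'
from h import *
ctrl.move_l(w(-90,178,30),.1); ctrl.move_l(w(-90,178,130),.2)
cv2.imwrite("pics/t1.png",cv2.resize(ctrl.read_camera("top")[190:290,245:435],None,fx=4,fy=4,interpolation=2))
p=w(1,335,130); R=ori('x',p); ctrl.goto(p,R); ctrl.command_gripper(.5); st("above")
ctrl.move_l(w(1,335,30),.15); st("down")
print(ctrl.move_l(w(2,160,30),.08,contact_N=20)); st("mid")
cv2.imwrite("pics/s2.png",cv2.resize(ctrl.read_camera("scene")[215:385,225:425],None,fx=3.5,fy=3.5,interpolation=2))
E
```

```text
above t 8.21 press mm [  1. 335. 130.] F [ 0.2  0.1 -0.6]
down t 9.03 press mm [  1.5 335.1  30.8] F [ 0.7 -0.2 -0.2]
False
mid t 11.37 press mm [  0.8 159.8  29.9] F [-5.2  7.4  4.9]
```

View pics/s2.png

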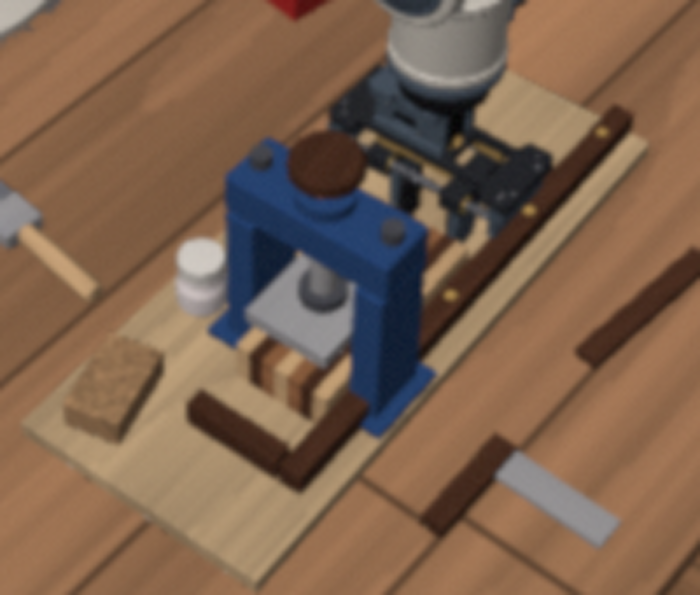

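The billet's leading end has come through the gap and shows at (295,380), clear of the end stop and against the fence. I'll push on to the stop.

```bash
python3 - <<'E'
from h import *
print(ctrl.move_l(w(1,122,30),.06,contact_N=25)); st("near")
print(ctrl.move_l(w(1,105,30),.03,contact_N=15)); st("stop")
ctrl.move_l(w(1,160,30),.12); ctrl.move_l(w(1,160,150),.25); st("up")
a=cv2.resize(ctrl.read_camera("scene")[255:385,225:385],None,fx=3.5,fy=3.5,interpolation=2)
b=cv2.resize(ctrl.read_camera("top")[190:290,285:425],None,fx=4,fy=4,interpolation=2)[:,:]
H=np.zeros((455+145,560,3),np.uint8); H[:400]=b
cv2.imwrite("pics/s3.png",a); cv2.imwrite("pics/t3.png",b)
E
```

```text
False
near t 12.2 press mm [  1.2 121.7  30. ] F [0.3 0.4 0.6]
True
stop t 12.53 press mm [  0.8 118.3  29.9] F [0.7 6.2 6.1]
up t 13.66 press mm [  0.9 159.4 150.2] F [-0.2  1.1 -1.5]
```

View pics/s3.png

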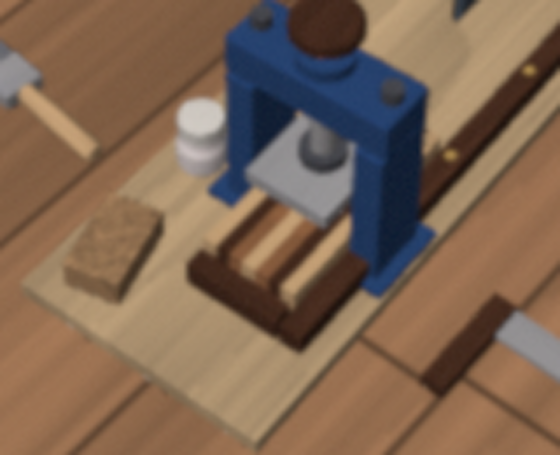

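View pics/t3.png

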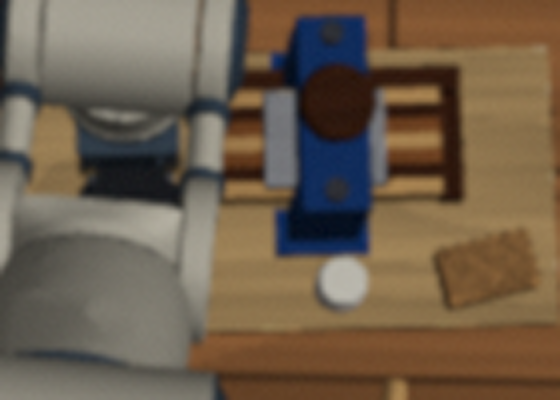

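The billet appears flush to the fence and to the end stop (top crop x≈443). I'll give it one firmer seating push, then go to the ram.

```bash
python3 - <<'E'
from h import *
ctrl.move_l(w(1,160,30),.25); ctrl.move_l(w(1,124,30),.12)
print(ctrl.move_l(w(3,105,30),.03,contact_N=35)); st("stop")
ctrl.move_l(w(1,160,30),.12); ctrl.move_l(w(1,160,330),.3); ctrl.command_gripper(0); st("up")
p=w(-1,2,330); ctrl.goto(p,ori('x',p)); st("over cap")
print(ctrl.move_l(w(-1,2,245),.06,contact_N=25)); st("cap1")
E
```

```text
True
stop t 15.23 press mm [  1.6 118.3  29.9] F [0.8 7.5 6.1]
up t 17.68 press mm [  1. 160. 330.] F [-0.5  0.7 -0.5]
over cap t 18.36 press mm [ -1.1   1.6 329.9] F [ 0.7  0.1 -0.4]
False
cap1 t 19.93 press mm [ -0.8   2.  245. ] F [ 0.4 -0.3 -0.5]
```

```bash
python3 - <<'E'
from h import *
print(ctrl.move_l(w(-1,2,222),.03,contact_N=40)); st("press")
ctrl.move_l(w(-1,2,330),.15); p=w(-150,200,330); ctrl.goto(p,ori('x',p)); st("clear")
a=cv2.resize(ctrl.read_camera("scene")[235:365,225:385],None,fx=4.5,fy=4.5,interpolation=2)
cv2.imwrite("pics/s4.png",a)
E
```

```text
True
press t 20.4 press mm [ -0.7   1.9 235.3] F [-4.2  1.4 12.4]
clear t 22.16 press mm [-149.1  199.4  329.9] F [-0.2 -0.4  0.6]
```

View pics/s4.png

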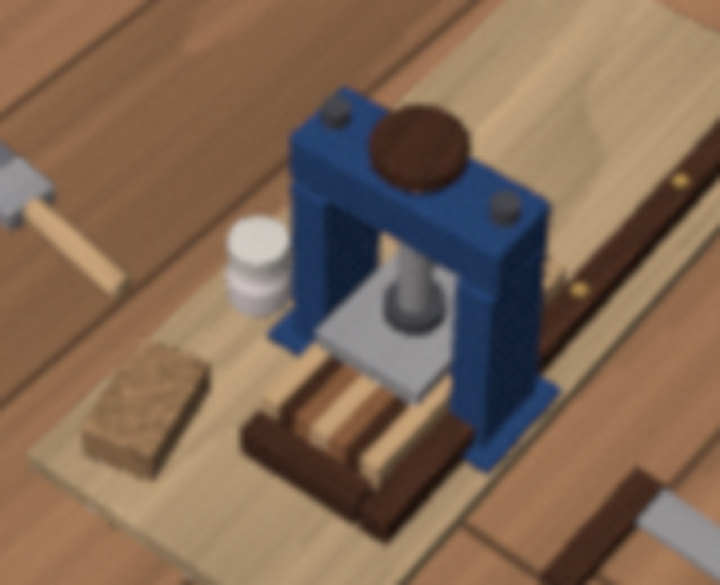

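The ram stopped hard at z = 235 mm, which is 35 mm of travel. The platen rests on the billet, the billet is at the stop, and the jar and sanding block haven't moved.

```bash
python3 -c "
from bench import ctrl
print(ctrl.sign_off())"
```

```text
the job is handed in; nothing more can be done
None
```

The job is handed in at about 22 s of the 48 s allowed: the billet is square to the fence and hard against the end stop, and the platen is pressed firmly onto it (35 mm of ram travel, stopped at 40 N).

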